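# Pack the last spice tin and close the spice caddy

## Robot

A 6-joint arm with a two-finger parallel gripper is mounted at the origin on the work surface. World frame = base frame: x ahead of the robot, y to its left, z up, the work surface at z = 0. Lengths are in m, angles in rad, forces in N, time in s.
With the tool pointing down it reaches from about 0.375 to 0.9 m from the base axis. Payload 3.1 kg.
Tool frame: the origin (TCP) lies midway between the tips of the shut fingers; the grasp point (between the pads) lies 19 mm behind it (pinch_z is the distance from the TCP to the grasp point, in m); z points along the fingers, y is the line along which they close (so a half turn about z gives the same grasp; the last joint's range is limited). The gripper opens to 85 mm and grips with 20 to 120 N. Pads are 22 mm wide; open, the fingers measure 114 mm over their backs; the gripper's body (76 mm by 85 mm) begins 54 mm behind the grasp point. The pads swing forward as they close: fully open they stand 13 mm farther back than shut.
Start: joints at [-1.357, 0.527, 1.433, -0, 1.181, -0.178], TCP at [0.239, -0.578, 0.199] pointing down, gripper open.
Joint ranges: [-3.08, 3.08], [-0.75, 2.2], [0.22, 2.44], [-1.43, 4.57], [0, 2.65], [-2.85, 2.85]. Speed limits (rad/s): [2.79, 2.79, 3.14, 3.14, 3.14, 3.14].

## Interface

Orientations are given as a unit quaternion [x, y, z, w].
In Python, from station import sense, snapshot, camera_params, sign_off, pinch_z gives the robot as it stands. The module is installed in compiled form; this text tells all that it offers.
- The arm moves only by the shell command python3 -m handwheel 'ROWS' [FORCE]. ROWS is JSON, a list that holds one entry, the list of rows, each a list of 7 numbers: the turn, a rotation vector about the tool's x, y, z in degrees, then the shift along the tool's x, y, z in m, then the opening, from 0 (shut) to 1 (fully open). A call has 1 to 20 rows; each row shifts and turns the commanded pose from where the row before left it, along the tool's axes as they then stand; what a row does not reach is not made up. A row lasts 1/8 s, in which the tool goes at most 62.5 mm and 10.7 degrees, less where a joint would pass 70% of its speed; a pose out of reach is approached as far as the arm can. A call with a gripper value outside its range is refused whole. The fingers move at their own pace and stop on an object; FORCE is the grip in N (left out, the last holds). Time passes only in rows, so rows that do not move let the fingers close. It gives the time, the measured TCP pose, the force, the opening and the grip force at its end, in the units of the state.
- sense(): the state, without advancing time (a new reading comes with each control period).
- snapshot(name): name is "scene" or "top"; returns the picture (480x640x3 uint8, red, green, blue); there is no depth.
- camera_params(name): a dict with "fx", "fy", "cx", "cy" (pixels), "world_to_cam" (4x4, takes a point from world to camera coordinates). Camera axes: x right, y down, z forward; pixel columns grow to the right and rows downward; lengths in m; the calibration is good to about 2 mm. A picture is of the moment at which its call begins. camera_params takes no time and is no camera call.
- sign_off(): hands the job in; it is judged then, once.
The state is a dict: "t": time; "q": joint angles; "qd": joint speeds; "tau": joint torques, N m; "tcp_pos": TCP position; "tool_rot": TCP orientation; "force": force on the tool from outside, world axes, zero at the start; "ft_torque": the same for the moment, N m; "finger_gap": opening from 0.0 (shut) to 1.0 (fully open); "gripper_force": force on a finger pad.
Only numpy, scipy, OpenCV 4.12 (cv2) and the standard library are available. Lean on these libraries where they do the work, as an engineer would, in place of code of your own. Each camera call takes 0.05 s, during which the arm holds its last target. There are 200 camera calls.

## Task

Stand the loose red spice tin in the wooden caddy's row between two of the tins already there, easing its neighbours apart so that all four end up standing on the caddy floor. Then lift the wooden cover by its grip bar and, keeping it level, lower it gently over the two steel studs until it lies fully home on the caddy's end walls, and let go. Leave everything else on the counter where it is and do not knock anything over.

Things in the scene. Friction and masses are not known exactly. Their poses are not given: they have to be found in the camera images.
- caddy: Fixed wooden caddy, 164 mm long (its x, the row) by 80 mm (y); origin at the centre of its underside, z up. Floor 10 mm above the counter. Row space x -66 to +66 mm between 16 mm thick end walls, tops 101 mm up. Side lips: inner faces y = +-35 mm, tops 22 mm up, open above. It holds three tins with gaps narrower than a tin; four tins leave 12 mm spare in all.
- stud_a (a point): Foot of one steel stud: the point on the end-wall top where the stud's axis rises, at caddy x = +74 mm, y = 0, 101 mm above the counter. The stud is 11 mm in diameter and 24 mm tall, its last 7 mm tapering to 5 mm.
- stud_b (a point): Foot of the other, identical stud, at caddy x = -74 mm, y = 0.
- cover: Loose wooden board, about 0.35 kg, 180 (its x) by 84 (y) by 8 mm, flat on the counter; origin at the centre of its underside, z up. Through holes on its long centre line: at x = +74 mm round, 14 mm across; at x = -74 mm 19 (x) by 14 mm. Fits either way round. Grip bar on top: see cover_grip. Home, its underside is 101 mm above the counter, 6 mm clear of tins standing on the floor.
- cover_grip (a point): Centre of the cover's grip bar, half-way up the bar and 29 mm above the cover's underside, at the cover's middle (close to its centre of mass). The bar is 90 mm long along the cover's x, 14 mm thick (y) and 42 mm tall, from 8 to 50 mm above the cover's underside.
- tin_mid (a point): Red flat spice tin to be added, upright on the counter: 30 mm thick, 62 mm wide, 85 mm tall. Its thickness narrows to 20 mm over the lowest 14 mm and to 18 mm over the top 14 mm; the two ends, 62 mm apart, are flat and upright all the way. Loose, 0.1 to 0.2 kg. x across its thickness, y along its width, z up; the point is its centre, 42.5 mm above its underside.
- green_tin_mid (a point): Green spice tin, same shape as the red one, standing on the caddy floor, its thickness along the row and its width across it; free to slide along the row. Loose, 0.1 to 0.2 kg. x across its thickness, y along its width, z up; the point is its centre, 42.5 mm above its underside.
- yellow_tin_mid (a point): Yellow spice tin, same shape as the red one, standing on the caddy floor, its thickness along the row and its width across it; free to slide along the row. Loose, 0.1 to 0.2 kg. x across its thickness, y along its width, z up; the point is its centre, 42.5 mm above its underside.
- blue_tin_mid (a point): Blue spice tin, same shape as the red one, standing on the caddy floor, its thickness along the row and its width across it; free to slide along the row. Loose, 0.1 to 0.2 kg. x across its thickness, y along its width, z up; the point is its centre, 42.5 mm above its underside.
- thermometer: Bystander: steel meat thermometer lying on the counter, 155 mm long (its own x), 14 mm high; origin under its middle.
- bowls: Bystander: stacked pair of glass bowls, 144 mm across, 73 mm high; origin at the centre of the underside.
- lid_rest: Bystander: round black plastic lid rest, 120 mm across, 20 mm high; origin at the centre of the underside.
- oil: Bystander: amber glass oil bottle, 56 mm in diameter, 170 mm tall; origin at the centre of the underside.
- mill: Bystander: dark wooden pepper mill, 54 mm in diameter, 157 mm tall; origin at the centre of the underside.
- soap: Bystander: clear, empty push dispenser fixed to the counter, 72 mm across its foot, 180 mm tall, steel spout towards the robot; origin at the centre of the underside. Also fixed and not listed: a slow cooker base 157 mm tall at the far left edge (y above 0.45 m) and a toaster 187 mm tall at the far right edge (y below -0.5 m).

How it is judged:
By the outcome, as a careful person would: the job done as asked, in the order asked, and still so for the second after the job is handed in, with the robot touching nothing.
It also fails if it takes over 72 s, if anything falls off the work surface, if the arm or the gripper's body presses on something with over 40 N, if the wrist force passes 120 N, or if a joint passes its speed limit or range.

## Working session

There is one attempt and no reset: what is moved stays moved. The work goes in short steps, Python scripts to look and compute and a shell command to move; the robot and the scene stay as the last step left them, time stands still between calls to the robot, and variables do not carry over. Pictures are saved under pics/ and viewed, at most 10 in all, crops included, and the job is handed in when it is done.

```bash
mkdir -p pics; python3 - <<'E'
from station import *
import cv2
for n in("scene","top"):
    cv2.imwrite(f"pics/{n}1.png",snapshot(n)[:,:,::-1]); p=camera_params(n); print(n,p)
s=sense();print(s,pinch_z if not callable(pinch_z) else pinch_z())
E
```

```text
scene {'fx': 573.1192686841471, 'fy': 573.1192686841471, 'cx': 315.2717395886857, 'cy': 238.95628156336645, 'world_to_cam': array([[ 0.03351998,  0.99937876, -0.01088645,  0.01662056],
       [ 0.78066384, -0.03298235, -0.62408023, -0.3782922 ],
       [-0.62405159,  0.0124205 , -0.78128442,  1.70039246],
       [ 0.        ,  0.        ,  0.        ,  1.        ]])}
top {'fx': 582.9008249620524, 'fy': 582.9008249620524, 'cx': 317.5018735809257, 'cy': 249.03633744875702, 'world_to_cam': array([[-0.00770647, -0.9996369 , -0.02582001, -0.00379835],
       [-0.99458856,  0.0103377 , -0.10337663,  0.58765016],
       [ 0.10360601,  0.02488362, -0.9943071 ,  1.23556966],
       [ 0.        ,  0.        ,  0.        ,  1.        ]])}
{'t': 0.1, 'q': array([-1.35751233e+00,  5.28407254e-01,  1.43377472e+00, -5.27013570e-06,
        1.18138561e+00, -1.78539972e-01]), 'qd': array([-0.00085027, -0.00069614, -0.00322896, -0.00132801, -0.00112506,
       -0.00140404]), 'tau': array([-3.16624946e-04, -4.43305099e+01, -1.78586340e+01, -3.19771079e-04,
        3.91119771e-03,  1.14691292e-05]), 'tcp_pos': array([ 0.23852308, -0.57693411,  0.19801043]), 'tool_rot': array([ 9.80869876e-01,  1.94662045e-01, -1.95898027e-05, -9.87272402e-04]), 'force': array([-0.12553734,  0.31505969,  0.45929903]), 'ft_torque': array([0.0720388 , 0.00285224, 0.01831146]), 'gripper_force': 0.0, 'finger_gap': 1.0018486219572103} 0.0187
```

View pics/top1.png

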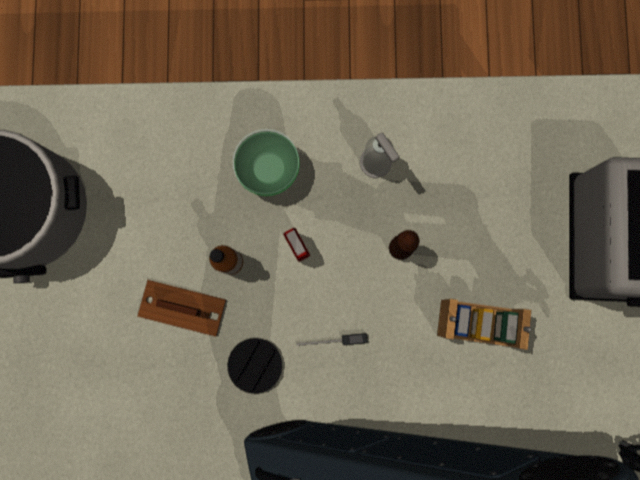

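View pics/scene1.png

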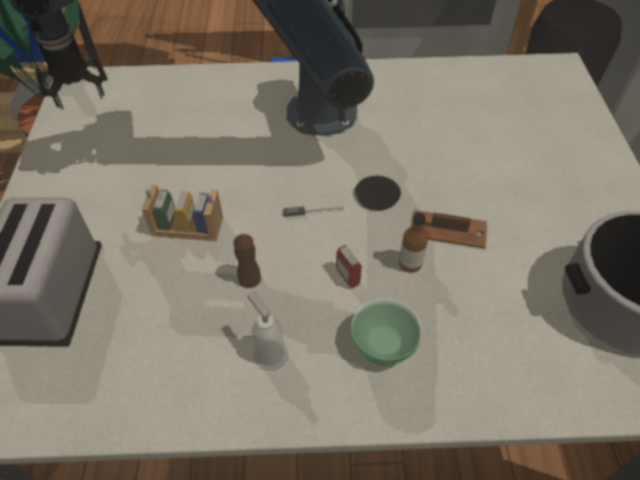

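The top view shows the red tin at about (296,244), the caddy at (487,324) with blue, yellow and green tins from left to right, and the cover at (182,307). The mill is at (405,244) and the oil bottle at (224,259). I'll enlarge these to get accurate corners.

```bash
python3 - <<'E'
import cv2,numpy as np
t=cv2.imread("pics/top1.png");s=cv2.imread("pics/scene1.png")
def c(im,x,y,w,h,k): 
    o=cv2.resize(im[y:y+h,x:x+w],None,fx=k,fy=k,interpolation=cv2.INTER_CUBIC)
    return np.clip(o.astype(float)*1.7,0,255).astype('uint8')
# top row: caddy top (433,290)100x65 x4 ; cover top (132,272)100x70 x4; bottom: tin top (276,220)40x50 x6 ; caddy scene (138,178)90x70 x6
out=np.zeros((600,800,3),'uint8')
def put(o,x,y): out[y:y+o.shape[0],x:x+o.shape[1]]=o
put(c(t,433,290,100,70,4),0,0); put(c(t,132,272,100,70,4),400,0)
put(c(t,276,220,40,50,6),0,290); put(c(s,138,178,90,50,6),250,290)
cv2.imwrite("pics/crop1.png",out)
E
```

```text
(no output)
```

View pics/crop1.png

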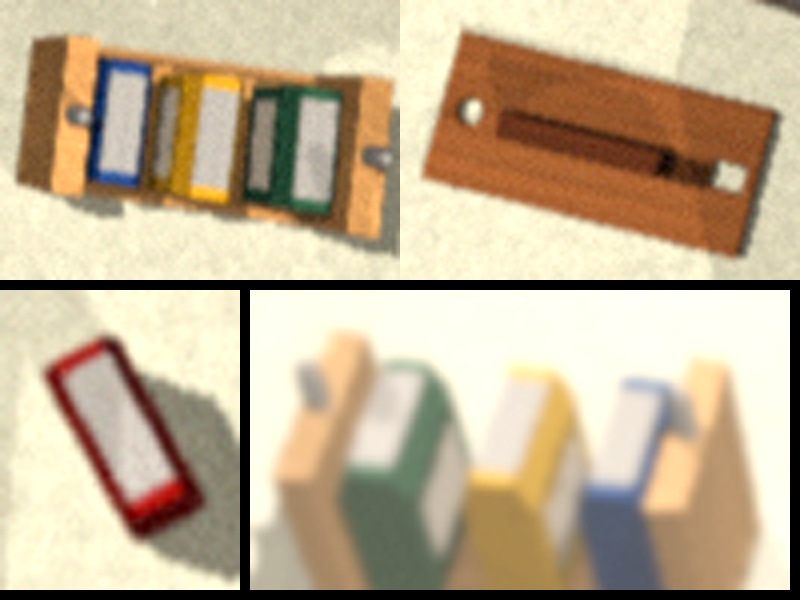

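The crop gives wall-top corners, studs, tin tops, cover corners and holes, and the red tin outline. I'll fit the poses from these.

```bash
cat > h.py <<'E'
import numpy as np,cv2
from station import camera_params
from scipy.optimize import least_squares
def proj(n,P):
    p=camera_params(n);c=np.c_[P,np.ones(len(P))]@p["world_to_cam"].T
    return np.c_[p["fx"]*c[:,0]/c[:,2]+p["cx"],p["fy"]*c[:,1]/c[:,2]+p["cy"]]
def back(n,uv,z):
    p=camera_params(n);R=p["world_to_cam"][:3,:3];t=p["world_to_cam"][:3,3];o=-R.T@t
    uv=np.atleast_2d(uv);d=np.c_[(uv[:,0]-p["cx"])/p["fx"],(uv[:,1]-p["cy"])/p["fy"],np.ones(len(uv))]@R
    return o+d*((z-o[2])/d[:,2])[:,None]
def place(L,x,y,a):
    c,s=np.cos(a),np.sin(a);L=np.asarray(L,float)
    return np.c_[x+c*L[:,0]-s*L[:,1],y+s*L[:,0]+c*L[:,1],L[:,2]]
def fit(obs,x0): # obs: list (cam, local pts, pixels)
    r=least_squares(lambda v:np.concatenate([(proj(n,place(L,*v))-u).ravel() for n,L,u in obs]),x0)
    return r.x,np.sqrt(np.mean(r.fun**2))
E
python3 - <<'E'
from h import *
def cr(pts,ox,oy,px,py,k): return (np.array(pts,float)-[px,py]+.5)/k-.5+[ox,oy]
w=cr([(66,38),(100,40),(85,195),(52,190),(358,78),(393,82),(380,238),(345,233)],433,290,0,0,4)
# x local to the right (-y world), y local up(+x world)
L=[(-82,40),(-66,40),(-66,-40),(-82,-40),(66,40),(82,40),(82,-40),(66,-40)]
cad,e=fit([("top",np.c_[L,[101]*8]/1e3,w)],[.5,-.35,-1.57]);print("caddy",cad,np.degrees(cad[2]),e)
for nm,l in dict(blue=(125,122),yellow=(215,124),green=(318,137)).items():
    P=back("top",cr([l],433,290,0,0,4),.095)[0]; d=P[:2]-cad[:2];c,s=np.cos(cad[2]),np.sin(cad[2])
    print(nm,P,"caddy xy",c*d[0]+s*d[1],-s*d[0]+c*d[1])
v=cr([(462,30),(778,108),(742,255),(424,180),(470,110),(728,177)],132,272,400,0,4)
L=[(-90,42,8),(90,42,8),(90,-42,8),(-90,-42,8),(-74,0,8),(74,0,8)]
cov,e=fit([("top",np.array(L)/1e3,v)],[.5,.3,-1.57]);print("cover",cov,np.degrees(cov[2]),e)
# red tin: silhouettes, both cameras
from scipy.optimize import minimize
pts=[(sx*t/2,sy*31,z) for t,z in((20,0),(30,14),(30,71),(18,85)) for sx in(-1,1) for sy in(-1,1)];pts=np.array(pts)/1e3
M={}
for n,box in(("top",(276,220,40,50)),("scene",(325,235,45,60))):
    im=cv2.imread(f"pics/{n}1.png").astype(float);x,y,a,b=box
    m=np.zeros((480,640),'uint8');s=im[y:y+b,x:x+a];m[y:y+b,x:x+a]=((s[...,2]>1.6*s[...,1])&(s[...,2]>40))
    k,lab,st,_=cv2.connectedComponentsWithStats(m);i=1+st[1:,4].argmax()
    q=np.argwhere(lab==i)[:,::-1].astype(np.int32);h=cv2.convexHull(q)
    M[n]=cv2.fillConvexPoly(np.zeros((480,640),'uint8'),h,1);print(n,M[n].sum(),st[i])
def cost(v):
    t=0
    for n in M:
        h=cv2.convexHull(proj(n,place(pts,*v)).astype(np.float32))
        r=cv2.fillConvexPoly(np.zeros((480,640),'uint8'),np.round(h*16).astype(np.int32),255,cv2.LINE_AA,4)
        t+=np.abs(r/255.-M[n]).sum()
    return t
P0=back("top",cr([(120,428)],276,220,0,290,6),.085)[0]
best=min((minimize(cost,[P0[0],P0[1],a],method="Nelder-Mead",options=dict(initial_simplex=[[P0[0],P0[1],a],[P0[0]+.01,P0[1],a],[P0[0],P0[1]+.01,a],[P0[0],P0[1],a+.15]])) for a in(-1.2,-.9,.9,1.2,-.4,.4)),key=lambda r:r.fun)
print("red",best.x,np.degrees(best.x[2]),best.fun,P0)
for nm,uv,z in(("oil",(224,259),.1),("mill",(405,244),.1)): print(nm,back("top",[uv],z))
E
```

```text
caddy [ 0.42588642 -0.35245253 -1.71525915] -98.27710983729489 0.6017490152272394
blue [ 0.43330126 -0.30561088  0.095     ] caddy xy -0.047421171570763684 0.0005942448353554791
yellow [ 0.43197158 -0.35073802  0.095     ] caddy xy -0.0025726847737995934 0.0057749565607885045
green [ 0.42509618 -0.40204036  0.095     ] caddy xy 0.04918505157871038 0.006356703445973653
cover [ 0.46390902  0.29145624 -1.81387469] -103.92736451627029 0.413458715128423
top 451 [284 228  26  33 181]
scene 417 [338 252  22  35 246]
red [0.59653393 0.03596525 1.99390967] 114.24260899791427 485.1764705882353 [0.59588609 0.03506431 0.085     ]
oil [[0.5617379  0.18166297 0.1       ]]
mill [[ 0.58883766 -0.18997888  0.1       ]]
```

```bash
python3 - <<'E'
from h import *
def up(n,x,y,w,h,k,segs):
    im=cv2.imread(f"pics/{n}1.png")
    o=cv2.resize(im[y:y+h,x:x+w],None,fx=k,fy=k,interpolation=cv2.INTER_CUBIC);o=np.clip(o.astype(float)*1.5,0,255).astype('uint8')
    for P,col,cl in segs:
        u=((proj(n,P)-[x,y]+.5)*k-.5);cv2.polylines(o,[np.round(u*16).astype(np.int32)],cl,col,1,cv2.LINE_AA,4)
    return o
cad=(.42589,-.35245,-1.71526);cov=(.4639,.29146,-1.81387);red=(.5965,.0360,1.9939-np.pi/2*0)
r=lambda x0,x1,y0,y1,z:np.array([(x0,y0,z),(x1,y0,z),(x1,y1,z),(x0,y1,z)])/1e3
S=[]
C=(255,0,255);G=(0,255,0)
for a,b in((-82,-66),(66,82)): S.append((place(r(a,b,-40,40,101),*cad),C,True))
for s in(-74,74): S.append((place(np.array([(s,0,101),(s,0,125)])/1e3,*cad),G,True))
for x in(-47,-2.6,49): S.append((place(r(x-9,x+9,-31,31,95),*cad),G,True)); S.append((place(r(x-15,x+15,-31,31,81),*cad),(255,255,0),True))
V=[(place(r(-90,90,-42,42,8),*cov),C,True),(place(r(-45,45,-7,7,50),*cov),G,True)]
T=[(place(r(-9,9,-31,31,85),*red),G,True),(place(r(-15,15,-31,31,71),*red),C,True),(place(r(-10,10,-31,31,0),*red),C,True)]
out=np.zeros((600,800,3),'uint8')
def put(o,x,y): out[y:y+o.shape[0],x:x+o.shape[1]]=o
put(up("top",433,290,105,68,4,S),0,0);put(up("scene",138,180,90,65,4,S),430,0)
put(up("top",276,220,40,50,5,T),0,290);put(up("scene",325,235,50,60,5,T),210,290)
put(up("scene",400,195,95,60,3,V),480,290)
cv2.imwrite("pics/ov1.png",out)
E
```

```text
(no output)
```

View pics/ov1.png

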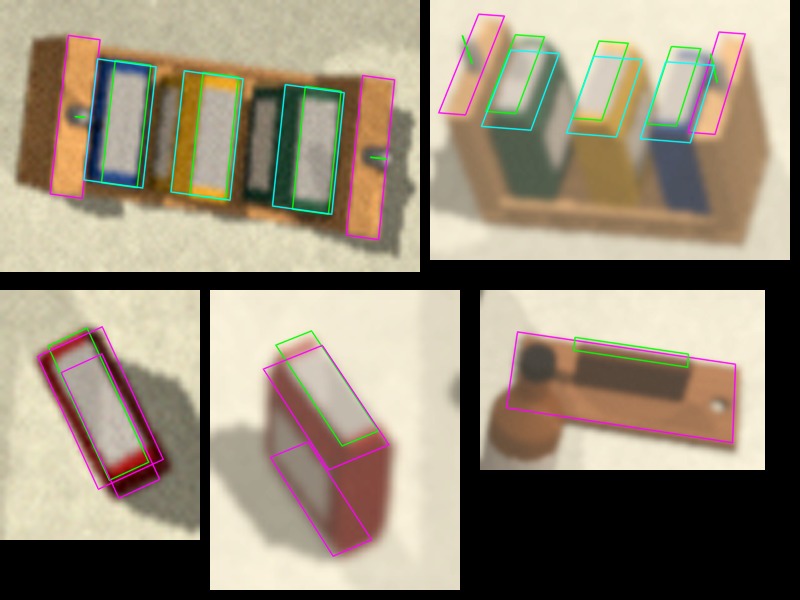

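Overlays match in the top view. The scene camera shows an offset of about 3 px in rows, so I'll use the gripper as a reference. First I'll hover over the yellow tin, aligned with the caddy.

```bash
python3 -m handwheel '[[[0,0,-9.87,0,0,0,1],[0,0,-9.87,0,0,0,1],[0,0,-9.87,0,0,0,1],[0,0,-9.87,0,0,0,1],[0,0,-9.87,0,0,0,1],[0,0,-9.87,0,0,0,1],[0,0,0,0.042,0.026,0,1],[0,0,0,0.042,0.026,0,1],[0,0,0,0.042,0.026,0,1],[0,0,0,0.042,0.026,0,1],[0,0,0,0.042,0.026,0,1],[0,0,0,0.042,0.026,0,1],[0,0,0,0,0,0.02,1],[0,0,0,0,0,0,1],[0,0,0,0,0,0,1]]]'
cat >> h.py <<'E'
def crop(n,x,y,w,h,k,segs=(),gain=1.5):
    from station import snapshot
    im=snapshot(n)[:,:,::-1]
    o=cv2.resize(im[y:y+h,x:x+w],None,fx=k,fy=k,interpolation=cv2.INTER_CUBIC);o=np.clip(o.astype(float)*gain,0,255).astype('uint8')
    for P,col in segs:
        u=((proj(n,np.asarray(P,float))-[x,y]+.5)*k-.5);cv2.polylines(o,[np.round(u*16).astype(np.int32)],True,col,1,cv2.LINE_AA,4)
    return o
def rect(x0,x1,y0,y1,z): return np.array([(x0,y0,z),(x1,y0,z),(x1,y1,z),(x0,y1,z)])/1e3
def tcp():
    from station import sense
    from scipy.spatial.transform import Rotation as R
    s=sense();return s,s["tcp_pos"],R.from_quat(s["tool_rot"]).as_matrix()
def to_tool(dw): return tcp()[2].T@np.asarray(dw,float)
E
python3 - <<'E'
from h import *
s,p,R=tcp();print(p,R.round(3),s["t"])
# finger tip lines: open: tips 13 mm back, at y +-.0425 (pad) .. +-.057
S=[(np.array([p+R@[x,y,-.013] for x in(-.011,.011) for y in (sg*.0425,sg*.057)])[[0,1,3,2]],(255,0,255)) for sg in(-1,1)]
np.save("seg.npy",[a for a,_ in S])
a=crop("top",400,240,160,130,5-1,S);b=crop("scene",110,110,160,140,2.5*1.0 and 2,S)
b=crop("scene",120,120,125,125,4,S)
out=np.zeros((600,800,3),'uint8');a=crop("top",435,270,110,110,3.6,S);b=crop("scene",125,130,110,110,3.6,S)
out[:396,:396]=a;out[:396,400:796]=b;cv2.imwrite("pics/g1.png",out[:400])
E
```

```text
t: 1.98
tcp_pos: [0.4294, -0.3514, 0.1791]
tool_rot: [0.757, 0.654, -0.0, 0.0]
force: [-0.1, 0.4, 0.7]
finger_gap: 1.0
gripper_force: 0.0
[ 0.42939762 -0.35138095  0.1790678 ] [[ 0.146  0.989 -0.   ]
 [ 0.989 -0.146 -0.   ]
 [-0.    -0.    -1.   ]] 1.975
```

View pics/g1.png

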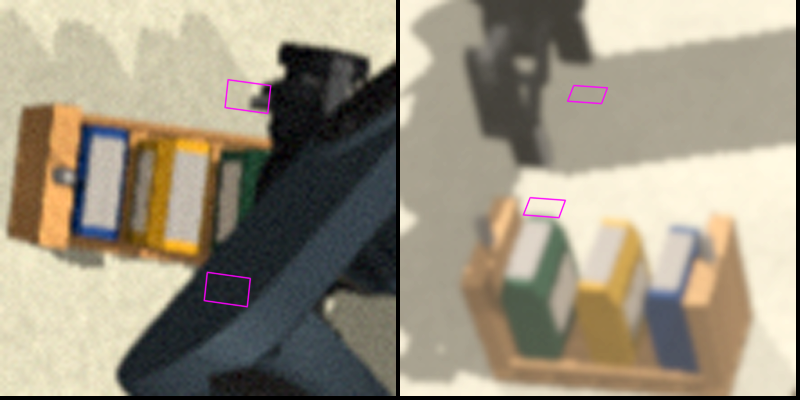

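The top view's finger position agrees with the prediction to a few mm. The scene view shows the gripper's upper links rather than the tips, so it tells me little. I'll descend slowly around the yellow tin and check the force.

```bash
python3 -m handwheel '[[[0,0,0,0,0,0.03,1],[0,0,0,0,0,0.03,1],[0,0,0,0,0,0.02,1],[0,0,0,0,0,0.012,1],[0,0,0,0,0,0.012,1],[0,0,0,0,0,0,1],[0,0,0,0,0,0,1]]]'
python3 - <<'E'
from h import *
out=np.zeros((540,800,3),'uint8')
a=crop("top",435,270,110,110,3.6,[],2);b=crop("scene",120,110,110,150,3.6,[],2.2)
out[:396,:396]=a;out[:540,400:796]=b;cv2.imwrite("pics/g2.png",out)
E
```

```text
t: 3.1
tcp_pos: [0.4299, -0.3513, 0.0754]
tool_rot: [0.757, 0.654, -0.0, 0.001]
force: [0.8, -0.4, -0.4]
finger_gap: 1.001
gripper_force: 0.0
```

View pics/g2.png

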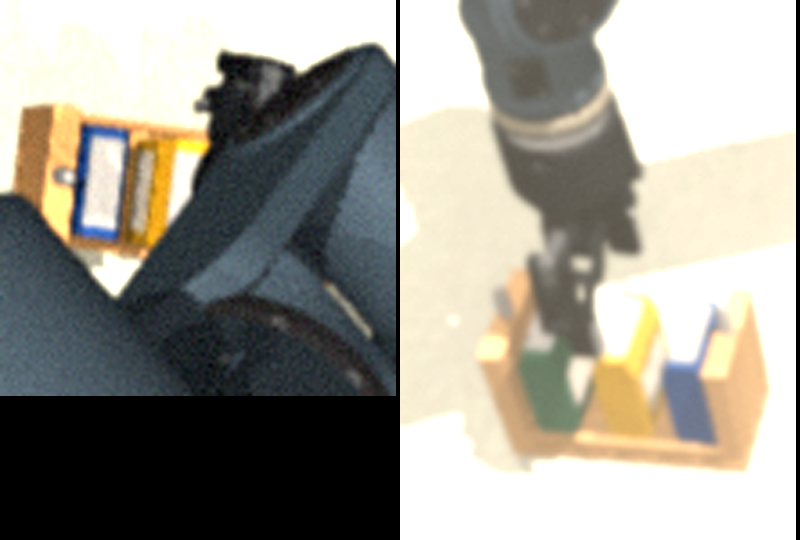

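The scene picture suggests the fingers are higher than predicted, unless these are only the dark upper links. I can check that physically: close gently here. If the pads overlap the yellow tin's top 17 mm, the gap will stop near 0.73.

```bash
python3 -m handwheel '[[[0,0,0,0,0,0,0.68],[0,0,0,0,0,0,0.68],[0,0,0,0,0,0,0.68],[0,0,0,0,0,0,0.68],[0,0,0,0,0,0,0.68]]]' 20
```

```text
t: 3.82
tcp_pos: [0.4295, -0.3509, 0.0749]
tool_rot: [0.757, 0.654, -0.0, -0.0]
force: [-0.1, 0.3, 0.3]
finger_gap: 0.679
gripper_force: 0.0
```

The fingers didn't touch anything at 0.68. I need a sharper look at where they actually are.

```bash
python3 - <<'E'
from h import *
s,p,R=tcp()
S=[(np.array([p+R@[x,y,-.004] for x in(-.011,.011) for y in (sg*.029,sg*.04)])[[0,1,3,2]],(255,0,255)) for sg in(-1,1)]
out=np.zeros((600,800,3),'uint8')
b=crop("scene",130,150,90,90,6,S,1.3);a=crop("top",455,285,50,60,5,S,2)
out[:540,:540]=b;out[:300,545:795]=a;cv2.imwrite("pics/g3.png",out)
E
```

```text
(no output)
```

View pics/g3.png

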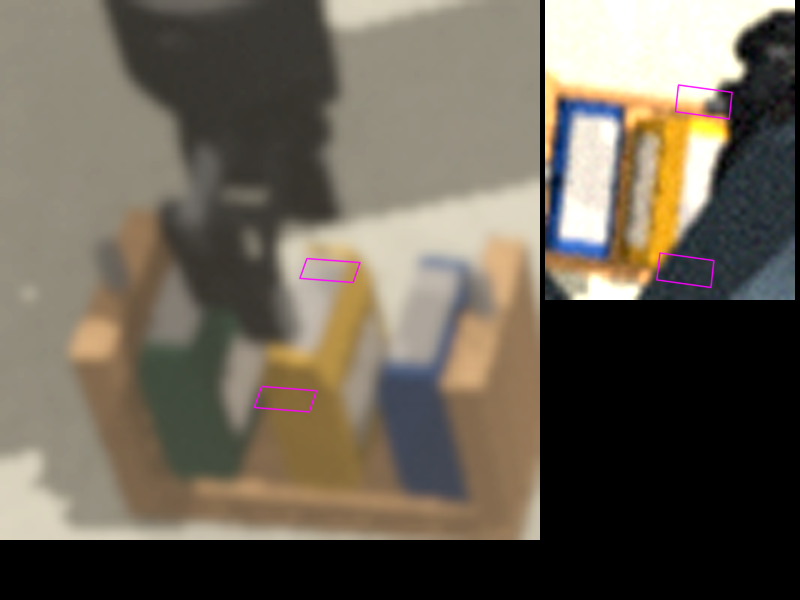

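In both views the fingertips sit about 40 mm higher than the reported TCP implies; the scene offset is about 11 px and the top offset about 6 px, with no lateral error. I'll open and descend 40 mm in small steps. That's safe under either reading because the tips stay above the lips and the body clears the studs. Then I'll close gently.

```bash
python3 -m handwheel '[[[0,0,0,0,0,0,1],[0,0,0,0,0,0,1],[0,0,0,0,0,0,1],[0,0,0,0,0,0.01,1],[0,0,0,0,0,0.01,1],[0,0,0,0,0,0.01,1],[0,0,0,0,0,0,1]]]' 20
python3 -m handwheel '[[[0,0,0,0,0,0,0.68],[0,0,0,0,0,0,0.68],[0,0,0,0,0,0,0.68],[0,0,0,0,0,0,0.68],[0,0,0,0,0,0,0.68]]]' 20
python3 -c "
from h import *
s,p,R=tcp();print(p,s['force'],s['q'].round(4))"
```

```text
t: 4.8
tcp_pos: [0.4289, -0.3501, 0.0436]
tool_rot: [0.757, 0.654, 0.0, -0.001]
force: [-0.9, -0.2, 0.3]
finger_gap: 1.002
gripper_force: 0.0
t: 5.42
tcp_pos: [0.4295, -0.3509, 0.0452]
tool_rot: [0.757, 0.654, -0.0, 0.0]
force: [-1.6, 1.0, 2.8]
finger_gap: 0.722
gripper_force: 22.1
[ 0.42951243 -0.35094104  0.04520935] [-1.55125466  0.98287352  2.81463058] [-8.8650e-01  6.5950e-01  1.7333e+00 -2.0000e-04  7.4860e-01 -7.4100e-01]
```

The pads closed on the yellow tin at 0.722 (61 mm), so the reported TCP z really is low by around 40 mm. I'll regrip 15 mm deeper, then slide yellow 18 mm toward blue.

```bash
python3 -m handwheel '[[[0,0,0,0,0,0,1],[0,0,0,0,0,0,1],[0,0,0,0,0,0.008,1],[0,0,0,0,0,0.007,1],[0,0,0,0,0,0,0.68],[0,0,0,0,0,0,0.68],[0,0,0,0,0,0,0.68],[0,0,0,0,0,0,0.68]]]' 20
python3 -m handwheel '[[[0,0,0,0.003,0,0,0.68],[0,0,0,0.003,0,0,0.68],[0,0,0,0.003,0,0,0.68],[0,0,0,0.002,0,0,0.68]]]' 20
python3 -m handwheel '[[[0,0,0,0.002,0,0,0.68],[0,0,0,0.002,0,0,0.68],[0,0,0,0.002,0,0,0.68]]]' 20
```

```text
t: 6.42
tcp_pos: [0.4296, -0.3509, 0.03]
tool_rot: [0.757, 0.654, 0.0, 0.0]
force: [0.4, 0.4, -0.7]
finger_gap: 0.722
gripper_force: 23.1
t: 6.92
tcp_pos: [0.4312, -0.3396, 0.0299]
tool_rot: [0.757, 0.654, 0.0, -0.0]
force: [0.4, -0.5, -1.7]
finger_gap: 0.724
gripper_force: 23.1
t: 7.3
tcp_pos: [0.432, -0.3339, 0.0299]
tool_rot: [0.757, 0.654, 0.0, 0.0]
force: [0.1, 0.5, -1.0]
finger_gap: 0.719
gripper_force: 23.1
```

```bash
python3 -m handwheel '[[[0,0,0,0,0,0,1],[0,0,0,0,0,0,1],[0,0,0,0,0,0,1],[0,0,0,0,0,-0.0425,1],[0,0,0,0,0,-0.0425,1],[0,0,0,0,0,-0.0425,1],[0,0,0,0,0,-0.0425,1],[0,0,-9.1,0,0,0,0],[0,0,-9.1,0,0,0,0],[0,0,-9.1,0,0,0,0],[0,0,-9.1,0,0,0,0],[0,0,0,0.028,0.034,0,0],[0,0,0,0.028,0.034,0,0],[0,0,0,0.028,0.034,0,0],[0,0,0,0.028,0.034,0,0],[0,0,0,0.028,0.034,0,0],[0,0,0,0.028,0.034,0,0],[0,0,0,0.028,0.034,0,0],[0,0,0,0,0,0,0],[0,0,0,0,0,0,0]]]' 20
python3 -m handwheel '[[[0,0,0,0,0,0.04,0],[0,0,0,0,0,0.04,0],[0,0,0,0,0,0.04,0],[0,0,0,0,0,0.04,0],[0,0,0,0,0,0.02,0],[0,0,0,0,0,0,0],[0,0,0,0,0,0,0]]]' 20
python3 - <<'E'
from h import *
s,p,R=tcp()
cr_=lambda *a:crop(*a)
tip=[p+R@[x,y,0] for x,y in((-.011,-.012),(.011,-.012),(.011,.012),(-.011,.012))]
out=np.zeros((600,800,3),'uint8')
out[:280,:420]=cr_("top",433,290,105,70,4,[],1.7)
out[:260,425:785]=cr_("scene",138,180,90,65,4,[],1.4)
out[285:585,:400]=cr_("top",270,220,100,75,4,[(tip,(255,0,255))],1.7)
out[285:585,405:797]=cr_("scene",270,195,98,75,4,[(tip,(255,0,255))],1.4)
cv2.imwrite("pics/g4.png",out)
E
```

```text
t: 9.8
tcp_pos: [0.5495, -0.0493, 0.1998]
tool_rot: [0.514, 0.858, -0.0, -0.0]
force: [0.3, 0.1, 0.3]
finger_gap: -0.0
gripper_force: 0.0
t: 10.68
tcp_pos: [0.5503, -0.0502, 0.0207]
tool_rot: [0.515, 0.857, 0.0, 0.001]
force: [-0.4, 0.9, 0.3]
finger_gap: -0.002
gripper_force: 0.0
```

View pics/g4.png

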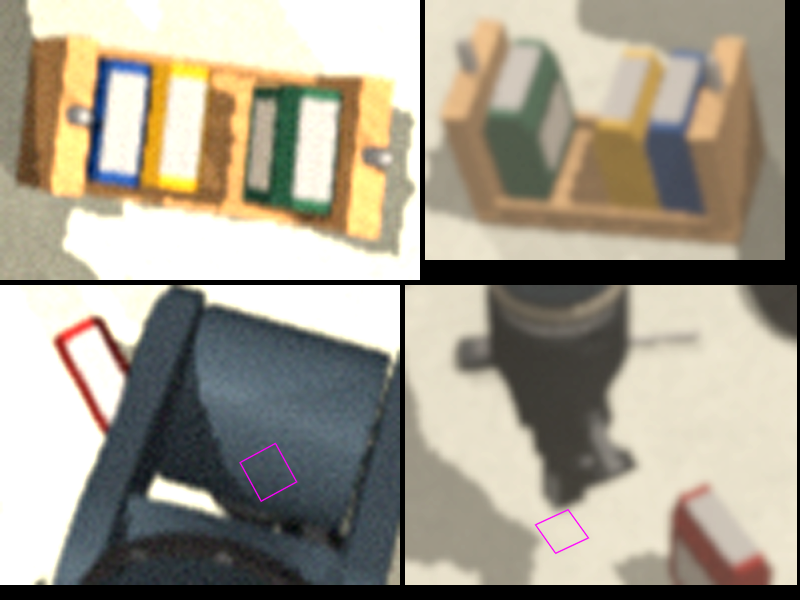

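Yellow now sits against blue, and the gap to green in the caddy is wide. The shut fingertips show near (560,503) in the crop, above the predicted (562,530). I'll touch the counter to get the exact z offset.

```bash
python3 -m handwheel '[[[0,0,0,0,0,0.005,0],[0,0,0,0,0,0.005,0],[0,0,0,0,0,0.004,0],[0,0,0,0,0,0,0]]]' 20
for i in 1 ; do python3 -m handwheel '[[[0,0,0,0,0,0.003,0],[0,0,0,0,0,0.003,0],[0,0,0,0,0,0.002,0],[0,0,0,0,0,0,0]]]' 20; done
```

```text
t: 11.38
tcp_pos: [0.5494, -0.049, 0.0053]
tool_rot: [0.514, 0.857, -0.0, -0.001]
force: [0.5, -0.2, -0.7]
finger_gap: 0.0
gripper_force: 0.0
t: 11.88
tcp_pos: [0.5497, -0.0491, -0.0023]
tool_rot: [0.515, 0.857, -0.0, -0.0]
force: [0.2, 0.1, 0.3]
finger_gap: 0.003
gripper_force: 0.0
```

No contact at reported z = -2 mm, which confirms the offset. I'll continue in small steps.

```bash
python3 -m handwheel '[[[0,0,0,0,0,0.003,0],[0,0,0,0,0,0.003,0],[0,0,0,0,0,0.002,0],[0,0,0,0,0,0,0]]]' 20
python3 -m handwheel '[[[0,0,0,0,0,0.002,0],[0,0,0,0,0,0.002,0],[0,0,0,0,0,0,0]]]' 20
```

```text
t: 12.38
tcp_pos: [0.5497, -0.0491, -0.0103]
tool_rot: [0.515, 0.857, -0.0, -0.0]
force: [-0.6, 0.1, 0.8]
finger_gap: 0.002
gripper_force: 0.0
t: 12.75
tcp_pos: [0.5497, -0.0491, -0.0143]
tool_rot: [0.515, 0.857, -0.0, -0.0]
force: [0.2, 0.2, 0.0]
finger_gap: 0.002
gripper_force: 0.0
```

```bash
python3 -m handwheel '[[[0,0,0,0,0,0.002,0],[0,0,0,0,0,0.002,0],[0,0,0,0,0,0,0]]]' 20
```

```text
t: 13.12
tcp_pos: [0.5496, -0.0491, -0.0183]
tool_rot: [0.515, 0.857, -0.0, -0.0]
force: [-0.8, 0.3, -0.3]
finger_gap: -0.001
gripper_force: 0.0
```

```bash
python3 -m handwheel '[[[0,0,0,0,0,0.0015,0],[0,0,0,0,0,0.0015,0],[0,0,0,0,0,0,0]]]' 20
python3 -m handwheel '[[[0,0,0,0,0,0.0015,0],[0,0,0,0,0,0.0015,0],[0,0,0,0,0,0,0]]]' 20
```

```text
t: 13.5
tcp_pos: [0.5497, -0.0491, -0.0212]
tool_rot: [0.515, 0.857, -0.0, -0.0]
force: [0.2, -0.8, 0.2]
finger_gap: 0.003
gripper_force: 0.0
t: 13.88
tcp_pos: [0.5497, -0.0491, -0.0242]
tool_rot: [0.515, 0.857, -0.0, -0.0]
force: [0.2, 0.3, -0.1]
finger_gap: -0.006
gripper_force: 0.0
```

```bash
python3 -m handwheel '[[[0,0,0,0,0,0.0015,0],[0,0,0,0,0,0.0015,0],[0,0,0,0,0,0,0]]]' 20
```

```text
t: 14.25
tcp_pos: [0.5497, -0.0491, -0.0272]
tool_rot: [0.515, 0.857, -0.0, -0.0]
force: [-0.2, 0.5, 0.6]
finger_gap: -0.001
gripper_force: 0.0
```

```bash
python3 -m handwheel '[[[0,0,0,0,0,0.0015,0],[0,0,0,0,0,0.0015,0],[0,0,0,0,0,0,0]]]' 20
```

```text
t: 14.62
tcp_pos: [0.5497, -0.0491, -0.0302]
tool_rot: [0.515, 0.857, -0.0, -0.0]
force: [-0.1, -0.4, 0.4]
finger_gap: 0.0
gripper_force: 0.0
```

```bash
python3 -m handwheel '[[[0,0,0,0,0,0.0015,0],[0,0,0,0,0,0.0015,0],[0,0,0,0,0,0,0]]]' 20
```

```text
t: 15.0
tcp_pos: [0.5499, -0.0491, -0.0323]
tool_rot: [0.514, 0.857, 0.0, 0.0]
force: [-0.7, 0.6, 6.0]
finger_gap: -0.0
gripper_force: 3.1
```

```bash
python3 -m handwheel '[[[0,0,0,0,0,0.0015,0],[0,0,0,0,0,0.0015,0],[0,0,0,0,0,0,0]]]' 20
```

```text
t: 15.38
tcp_pos: [0.55, -0.0491, -0.0324]
tool_rot: [0.514, 0.858, 0.0, 0.001]
force: [-6.3, 1.5, 27.5]
finger_gap: -0.0
gripper_force: 13.7
```

```bash
python3 -m handwheel '[[[0,0,0,0,0,0.0015,0],[0,0,0,0,0,0.0015,0],[0,0,0,0,0,0,0]]]' 20
```

```text
t: 15.75
tcp_pos: [0.55, -0.0492, -0.0325]
tool_rot: [0.514, 0.858, 0.0, 0.001]
force: [-9.7, 1.7, 48.4]
finger_gap: 0.001
gripper_force: 24.4
```

Contact is at reported z = -0.032, so true z = reported + 0.032. With that, the fingertip projections agree with both cameras. I'll lift off, then refine the red tin's yaw from the top view.

```bash
python3 -m handwheel '[[[0,0,0,0,0,-0.03,1],[0,0,0,0,0,-0.04,1],[0,0,0,0,0,-0.04,1],[0,0,0,0,0,-0.04,1],[0,0,0,0,0,0,1]]]' 20
python3 - <<'E'
from h import *
im=cv2.imread("pics/top1.png").astype(float)
x,y,a,b=280,224,34,42
s=cv2.resize(im[y:y+b,x:x+a],None,fx=8,fy=8,interpolation=cv2.INTER_CUBIC)
m=((s[...,2]>1.8*s[...,1])&(s[...,2]>35)).astype('uint8')
k,l,st,_=cv2.connectedComponentsWithStats(m);i=1+st[1:,4].argmax()
q=np.argwhere(l==i)[:,::-1].astype(np.float32)
rc=cv2.minAreaRect(q)
print("outline",rc, "bbox",cv2.boundingRect(q.astype(np.int32)))
# label hole = interior enclosed by red ring
h=cv2.fillConvexPoly(np.zeros(m.shape,'uint8'),cv2.convexHull(q.astype(np.int32)),1)
h=cv2.erode(h,np.ones((9,9)));w=((h>0)&(m==0)).astype('uint8')
k,l,st,_=cv2.connectedComponentsWithStats(w);i=1+st[1:,4].argmax()
rl=cv2.minAreaRect(np.argwhere(l==i)[:,::-1].astype(np.float32));print("label",rl)
for r,z in((rc,.071),(rl,.085)):
    P=back("top",(cv2.boxPoints(r)+.5)/8-.5+[x,y],z);e=[P[1]-P[0],P[2]-P[1]];L=[np.hypot(*v[:2]) for v in e];v=e[int(np.argmax(L))]
    print(P.mean(0),L,"width axis deg",np.degrees(np.arctan2(v[1],v[0]))%180)
s,p,R=tcp();print(p,R[:2,:2].round(3))
E
```

```text
t: 16.38
tcp_pos: [0.5523, -0.0498, 0.1141]
tool_rot: [0.514, 0.858, 0.001, 0.004]
force: [0.1, -0.1, -0.2]
finger_gap: 1.002
gripper_force: 0.0
outline ((132.76695251464844, 164.3209228515625), (262.58416748046875, 108.06221771240234), 60.61098861694336) bbox (32, 36, 205, 259)
label ((126.36006164550781, 149.68173217773438), (197.37615966796875, 83.68920135498047), 61.43416213989258)
[0.59436547 0.03478915 0.071     ] [np.float64(0.02851541440498763), np.float64(0.0696888163056624)] width axis deg 28.882411953549905
[0.59659364 0.03555719 0.085     ] [np.float64(0.02182230229889055), np.float64(0.051813763614139814)] width axis deg 28.079502608752136
[ 0.55226843 -0.04976314  0.11407816] [[-0.471  0.882]
 [ 0.882  0.471]]
```

Red tin: centre (0.5965, 0.0355), width axis 28°, which already matches the tool yaw. I'll move over it.

```bash
python3 -m handwheel '[[[0,0,0,0.0264,0.0405,0,1],[0,0,0,0.0264,0.0405,0,1],[0,0,0,0,0,0,1],[0,0,0,0,0,0,1]]]' 20; python3 -c "
from h import *
s,p,R=tcp();print(p,to_tool([.5965-p[0],.0355-p[1],.018-p[2]]).round(4))"
```

```text
t: 16.88
tcp_pos: [0.595, 0.0356, 0.1095]
tool_rot: [0.514, 0.858, -0.001, -0.001]
force: [-0.1, -0.8, -0.6]
finger_gap: 1.0
gripper_force: 0.0
[0.59502353 0.03556666 0.10952679] [-0.0009  0.0015  0.0915]
```

```bash
python3 -m handwheel '[[[0,0,0,-0.001,0.001,0.03,1],[0,0,0,0,0,0.03,1],[0,0,0,0,0,0.02,1],[0,0,0,0,0,0.0115,1],[0,0,0,0,0,0,1]]]' 20
python3 -m handwheel '[[[0,0,0,0,0,0,0.6],[0,0,0,0,0,0,0.6],[0,0,0,0,0,0,0.6],[0,0,0,0,0,0,0.6],[0,0,0,0,0,0,0.6]]]' 35
```

```text
t: 17.5
tcp_pos: [0.5967, 0.0344, 0.0185]
tool_rot: [0.515, 0.857, -0.001, -0.001]
force: [0.3, -0.6, -0.0]
finger_gap: 0.999
gripper_force: 0.0
t: 18.12
tcp_pos: [0.5987, 0.035, 0.0205]
tool_rot: [0.514, 0.858, 0.0, 0.001]
force: [0.7, -0.8, 5.2]
finger_gap: 0.719
gripper_force: 39.2
```

```bash
python3 -m handwheel '[[[0,0,0,0,0,-0.01,0.6],[0,0,0,0,0,-0.03,0.6],[0,0,0,0,0,-0.045,0.6],[0,0,0,0,0,-0.05,0.6],[0,0,0,0,0,-0.05,0.6],[0,0,9.1,0,0,0,0.6],[0,0,9.1,0,0,0,0.6],[0,0,9.1,0,0,0,0.6],[0,0,9.1,0,0,0,0.6],[0,0,0,0,0,0,0.6],[0,0,0,0,0,0,0.6]]]' 35; python3 -c "
from h import *
s,p,R=tcp();print(p,R[:2,:2].round(4),s['force'],to_tool([.4252-p[0],-.3675-p[1],0]).round(4))"
```

```text
t: 19.5
tcp_pos: [0.5974, 0.0353, 0.2042]
tool_rot: [0.756, 0.655, -0.0, -0.0]
force: [-0.1, -0.6, -1.2]
finger_gap: 0.723
gripper_force: 38.9
[0.59735794 0.03534612 0.20422659] [[ 0.1426  0.9898]
 [ 0.9898 -0.1426]] [-0.10813755 -0.60223765 -1.21992039] [-0.4233 -0.1129  0.    ]
```

```bash
python3 -m handwheel '[[[0,0,0,-0.0323,-0.0083,0,0.6],[0,0,0,-0.046,-0.0123,0,0.6],[0,0,0,-0.046,-0.0123,0,0.6],[0,0,0,-0.046,-0.0123,0,0.6],[0,0,0,-0.046,-0.0123,0,0.6],[0,0,0,-0.046,-0.0123,0,0.6],[0,0,0,-0.046,-0.0123,0,0.6],[0,0,0,-0.046,-0.0123,0,0.6],[0,0,0,-0.046,-0.0123,0,0.6],[0,0,0,-0.023,-0.0062,0,0.6],[0,0,0,0,0,0.03,0.6],[0,0,0,0,0,0.02,0.6],[0,0,0,0,0,0,0.6],[0,0,0,0,0,0,0.6]]]' 35; python3 -c "
from h import *
s,p,R=tcp();print(p,R[:2,:2].round(4),s['force'],to_tool([.4252-p[0],-.3675-p[1],0]).round(4))
out=np.zeros((480,800,3),'uint8');out[:480,:480]=crop('scene',125,115,120,120,4,[],1.5);out[:320,480:]=crop('top',450,285,80,80,4,[],1.8)
cv2.imwrite('pics/g5.png',out)"
```

```text
t: 21.25
tcp_pos: [0.4252, -0.3677, 0.1551]
tool_rot: [0.756, 0.654, -0.0, 0.001]
force: [-0.0, -0.6, -1.8]
finger_gap: 0.719
gripper_force: 38.8
[ 0.42522833 -0.36773238  0.15512994] [[ 0.144   0.9896]
 [ 0.9896 -0.144 ]] [-0.0129565  -0.63227987 -1.81313758] [ 0.0002 -0.0001 -0.    ]
```

View pics/g5.png

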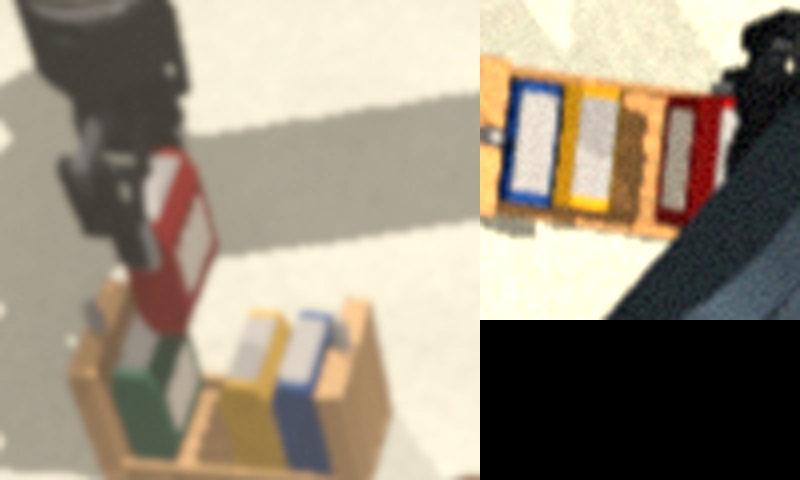

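The red tin hangs upright. Its bottom edge is at about (160,330) in the crop, matching the prediction to 1 px, above the open slot between green and yellow. I'll lower it in stages.

```bash
python3 -m handwheel '[[[0,0,0,0,0,0.02,0.6],[0,0,0,0,0,0.02,0.6],[0,0,0,0,0,0.012,0.6],[0,0,0,0,0,0.008,0.6],[0,0,0,0,0,0.008,0.6],[0,0,0,0,0,0,0.6]]]' 35
python3 -m handwheel '[[[0,0,0,0,0,0.008,0.6],[0,0,0,0,0,0.008,0.6],[0,0,0,0,0,0.008,0.6],[0,0,0,0,0,0.006,0.6],[0,0,0,0,0,0,0.6]]]' 35
```

```text
t: 22.1
tcp_pos: [0.4246, -0.3672, 0.0861]
tool_rot: [0.757, 0.654, 0.0, -0.0]
force: [-0.5, 0.1, -1.2]
finger_gap: 0.726
gripper_force: 38.9
t: 22.72
tcp_pos: [0.4244, -0.3669, 0.0557]
tool_rot: [0.757, 0.654, 0.0, -0.001]
force: [0.2, -0.6, -1.2]
finger_gap: 0.721
gripper_force: 38.9
```

```bash
python3 -m handwheel '[[[0,0,0,0,0,0.005,0.6],[0,0,0,0,0,0.005,0.6],[0,0,0,0,0,0.005,0.6],[0,0,0,0,0,0.004,0.6],[0,0,0,0,0,0,0.6]]]' 35
```

```text
t: 23.35
tcp_pos: [0.4245, -0.3671, 0.037]
tool_rot: [0.757, 0.654, 0.0, -0.0]
force: [-0.3, 0.3, -2.0]
finger_gap: 0.716
gripper_force: 38.9
```

```bash
python3 -m handwheel '[[[0,0,0,0,0,0.003,0.6],[0,0,0,0,0,0.002,0.6],[0,0,0,0,0,0,0.6]]]' 35
```

```text
t: 23.72
tcp_pos: [0.4247, -0.3672, 0.0323]
tool_rot: [0.757, 0.654, 0.0, -0.0]
force: [0.2, 0.4, -1.9]
finger_gap: 0.723
gripper_force: 38.9
```

```bash
python3 -m handwheel '[[[0,0,0,0,0,0.0015,0.6],[0,0,0,0,0,0.001,0.6],[0,0,0,0,0,0,0.6]]]' 35
```

```text
t: 24.1
tcp_pos: [0.4248, -0.3674, 0.0305]
tool_rot: [0.757, 0.654, -0.0, 0.0]
force: [-1.5, 0.5, 3.4]
finger_gap: 0.717
gripper_force: 39.4
```

The tin touched down at z = 0.0305, exactly the expected 10 mm floor. Now I'll release, rise, and head for the cover.

```bash
python3 -m handwheel '[[[0,0,0,0,0,0,1],[0,0,0,0,0,0,1],[0,0,0,0,0,0,1],[0,0,0,0,0,-0.01,1],[0,0,0,0,0,-0.03,1],[0,0,0,0,0,-0.04,1],[0,0,0,0,0,-0.04,1],[0,0,5.7,0,0,-0.04,1]]]' 20
python3 -m handwheel '[[[0,0,0,0.0264,-0.0046,0,1],[0,0,0,0.0464,-0.0086,0,1],[0,0,0,0.0464,-0.0086,0,1],[0,0,0,0.0464,-0.0086,0,1],[0,0,0,0.0464,-0.0086,0,1],[0,0,0,0.0464,-0.0086,0,1],[0,0,0,0.0464,-0.0086,0,1],[0,0,0,0.0464,-0.0086,0,1],[0,0,0,0.0464,-0.0086,0,1],[0,0,0,0.0464,-0.0086,0,1],[0,0,0,0.0464,-0.0086,0,1],[0,0,0,0.0464,-0.0086,0,1],[0,0,0,0.0464,-0.0086,0,1],[0,0,0,0.0464,-0.0086,0,1],[0,0,0,0.02,-0.004,0,1],[0,0,0,0,0,0,1],[0,0,0,0,0,0,1]]]' 20
python3 - <<'E'
from h import *
s,p,R=tcp();print(p,R[:2,:2].round(4),to_tool([.4639-p[0],.29146-p[1],0]).round(4))
out=np.zeros((600,800,3),'uint8')
out[:340,:525]=crop("top",433,290,105,68,5,[],1.6);out[:,:][345:600,:440]=crop("scene",138,182,88,51,5,[],1.4)
cv2.imwrite("pics/g6.png",out)
E
```

```text
t: 25.1
tcp_pos: [0.4247, -0.3672, 0.1919]
tool_rot: [0.789, 0.614, 0.0, 0.0]
force: [1.1, -0.9, -0.1]
finger_gap: 1.0
gripper_force: 0.0
t: 27.22
tcp_pos: [0.4651, 0.2908, 0.1899]
tool_rot: [0.788, 0.615, -0.001, 0.0]
force: [-0.1, -1.4, 0.2]
finger_gap: 1.002
gripper_force: 0.0
[0.46509508 0.29077685 0.18988139] [[ 0.2432  0.97  ]
 [ 0.97   -0.2432]] [ 0.0004 -0.0013  0.    ]
```

View pics/g6.png

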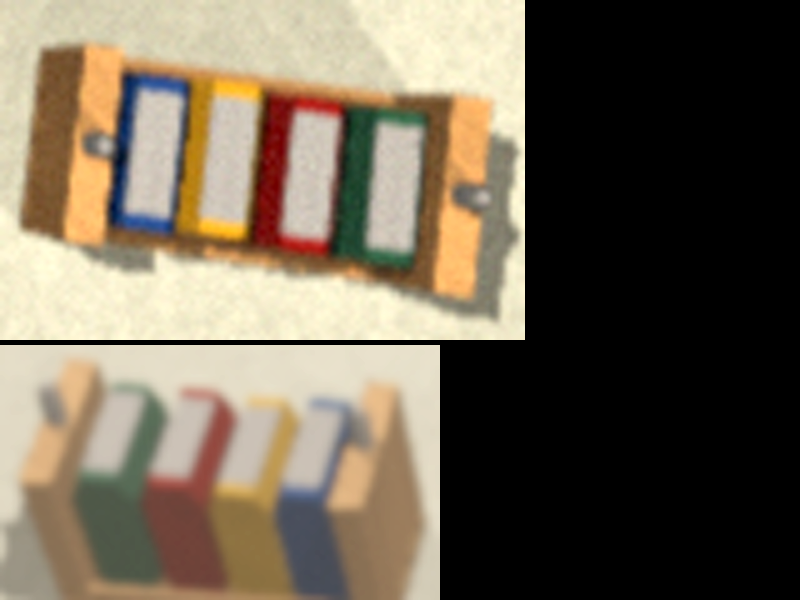

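All four tins stand evenly in the row: blue, yellow, red, green. In the top crop their tops are at about (155,152), (230,160), (310,175) and (395,185). Now I'll grip the cover bar.

```bash
python3 -m handwheel '[[[0,0,0,0,-0.001,0.045,1],[0,0,0,0,0,0.045,1],[0,0,0,0,0,0.045,1],[0,0,0,0,0,0.035,1],[0,0,0,0,0,0.02,1],[0,0,0,0,0,0.012,1],[0,0,0,0,0,0.006,1],[0,0,0,0,0,0,1]]]' 20
python3 -m handwheel '[[[0,0,0,0,0,0,0],[0,0,0,0,0,0,0],[0,0,0,0,0,0,0],[0,0,0,0,0,0,0],[0,0,0,0,0,0,0],[0,0,0,0,0,0,0],[0,0,0,0,0,0,0]]]' 60
python3 -c "
from h import *
s,p,R=tcp();print(p,R.round(4),s['force'],s['ft_torque'])"
```

```text
t: 28.32
tcp_pos: [0.4648, 0.2922, -0.0178]
tool_rot: [0.788, 0.615, 0.0, 0.0]
force: [-0.6, 0.7, -0.4]
finger_gap: 1.002
gripper_force: 0.0
t: 29.2
tcp_pos: [0.4648, 0.2925, -0.0177]
tool_rot: [0.788, 0.615, 0.0, 0.0]
force: [-0.8, 0.3, 5.1]
finger_gap: 0.152
gripper_force: 59.7
[ 0.46475173  0.29250737 -0.01771919] [[ 2.424e-01  9.702e-01  7.000e-04]
 [ 9.702e-01 -2.424e-01  3.000e-04]
 [ 5.000e-04  6.000e-04 -1.000e+00]] [-0.82377657  0.28248609  5.07346877] [ 0.00921407  0.08859544 -0.0473586 ]
```

The bar is held at 13 mm. I'll lift it clear, then measure the studs accurately in the unobstructed top view.

```bash
python3 -m handwheel '[[[0,0,0,0,0,-0.01,0],[0,0,0,0,0,-0.03,0],[0,0,0,0,0,-0.045,0],[0,0,0,0,0,-0.045,0],[0,0,0,0,0,-0.04,0],[0,0,0,0,0,-0.02,0],[0,0,0,0,0,0,0],[0,0,0,0,0,0,0]]]' 80
python3 - <<'E'
from h import *
from station import snapshot
from scipy.optimize import minimize
im=np.mean([snapshot("top").astype(float) for _ in range(8)],0)
np.save("top6.npy",im)
s,p,R=tcp();print(p,s["force"],s["ft_torque"],s["t"])
cad=(.42589,-.35245,-1.71526)
K=8;x0,y0,w,h=433,290,110,70
a=cv2.resize(im[y0:y0+h,x0:x0+w],None,fx=K,fy=K,interpolation=cv2.INTER_CUBIC)
sat=(a[...,0]-a[...,2])/(a.sum(2)+1)   # R-B, wood high, steel ~0
th=np.linspace(0,2*np.pi,24)
def prof(v):
    c=[np.c_[v[0]+r*np.cos(th),v[1]+r*np.sin(th),np.full(24,z)] for r,z in((.0055,.101),(.0055,.118),(.0025,.125))]
    return np.vstack(c)
def px(P): return (proj("top",P)-[x0,y0]+.5)*K-.5
res=[]
for sx in(-.074,.074):
    c0=place([(sx,0,.101)],*cad)[0]
    # wall-top region (eroded) as valid background plus the predicted stud area
    wl=px(place(rect(sx*1e3-7,sx*1e3+7,-13,13,101),*cad))
    def mk(P): return cv2.fillConvexPoly(np.zeros(a.shape[:2],'uint8'),cv2.convexHull(np.round(P).astype(np.int32)),1)
    valid=mk(wl)>0
    bg=np.median(sat[valid]);fg=np.percentile(sat[valid],5)
    t=cv2.GaussianBlur(np.clip((bg-sat)/(bg-fg),0,1).astype(np.float32),(0,0),1)
    def cost(d):
        m=cv2.GaussianBlur(mk(px(prof(c0[:2]+d))).astype(np.float32),(0,0),5)
        return ((m-t)[valid]**2).sum()
    g=[(cost(np.array([i,j])*.0005),i*.5,j*.5) for i in range(-12,13) for j in range(-12,13)]
    g.sort();b=g[0];res.append(c0[:2]+np.array(b[1:])/1e3)
    print("stud",sx,"bg",round(bg,3),round(fg,3),"best",b,"worst",g[-1][0],res[-1],[x[1:] for x in g[1:4]])
d=res[1]-res[0];print("mid",np.mean(res,0),"len",np.hypot(*d),"yaw",np.degrees(np.arctan2(d[1],d[0])))
E
```

```text
t: 30.2
tcp_pos: [0.4631, 0.2918, 0.1706]
tool_rot: [0.788, 0.615, -0.002, -0.0]
force: [-0.6, 0.3, -3.7]
finger_gap: 0.159
gripper_force: 78.2
[0.46426146 0.29226862 0.17140839] [ 0.42106912  0.44841603 -3.53612646] [ 0.02235635 -0.0081615  -0.00751942] 30.6
stud -0.074 bg 0.264 0.033 best (np.float32(80.35044), 0.0, -2.0) worst 2183.1133 [ 0.43654317 -0.28122084] [(0.5, -2.0), (0.5, -1.5), (0.0, -1.5)]
stud 0.074 bg 0.265 0.034 best (np.float32(59.93285), 0.0, -2.0) worst 2343.8662 [ 0.41523683 -0.42767916] [(0.0, -2.5), (0.0, -1.5), (0.5, -2.0)]
mid [ 0.42589 -0.35445] len 0.14799999999999994 yaw -98.27715876760958
```

The stud fit is excellent: separation 148.0 mm, yaw -98.28°, midpoint (0.4259, -0.3544). I'll refine the cover's held offset the same way, from its holes in the first picture.

```bash
python3 - <<'E'
from h import *
im=cv2.imread("pics/top1.png")[:,:,::-1].astype(float)
cov=(.46391,.29146,-1.81387);K=8;x0,y0,w,h=132,272,105,72
a=cv2.resize(im[y0:y0+h,x0:x0+w],None,fx=K,fy=K,interpolation=cv2.INTER_CUBIC)
sat=(a[...,0]-a[...,2])/(a.sum(2)+1)
C=[]
for sx,r in((-.074,12),(.074,14)):
    c=((proj("top",place([(sx,0,.004)],*cov))-[x0,y0]+.5)*K-.5)[0]
    m=np.zeros(a.shape[:2]);q=np.mgrid[0:a.shape[0],0:a.shape[1]];d=np.hypot(q[1]-c[0],q[0]-c[1])
    reg=d<r*.47*K;bg=np.median(sat[(d>r*.4*K)&reg])
    wgt=np.where(reg,np.clip((bg-sat)/(bg-sat[reg].min())-.25,0,1),0)
    ce=np.array([(wgt*q[1]).sum(),(wgt*q[0]).sum()])/wgt.sum()
    P=back("top",[(ce+.5)/K-.5+[x0,y0]],.004)[0];C.append(P[:2]);print(sx,P,"shift px",(ce-c)/K,"area mm2",wgt.sum()/K/K*2.1**2)
C=np.array(C);d=C[1]-C[0];print("mid",C.mean(0),"len",np.hypot(*d),"yaw",np.degrees(np.arctan2(d[1],d[0])))
tcp0=np.array([.46475,.2925]);t=np.array([.2424,.9702]);print("cover centre rel TCP along tool x",(C.mean(0)-tcp0)@t, "y",(C.mean(0)-tcp0)@[.9702,-.2424])
E
```

```text
-0.074 [0.48227597 0.36475107 0.004     ] shift px [-0.65180667 -0.24619161] area mm2 93.12016581142454
0.074 [0.44509142 0.22135695 0.004     ] shift px [-0.78315156  0.46654858] area mm2 179.17801827886166
mid [0.46368369 0.29305401] len 0.14813697422811425 yaw -104.53755885280574
cover centre rel TCP along tool x 0.0002790296066549463 y -0.0011688223258184847
```

```bash
python3 -m handwheel '[[[0,0,-5.75,0,0,0,0],[0,0,0,-0.02,0.0017,0,0],[0,0,0,-0.04,0.0034,0,0],[0,0,0,-0.043,0.0037,0,0],[0,0,0,-0.043,0.0037,0,0],[0,0,0,-0.043,0.0037,0,0],[0,0,0,-0.043,0.0037,0,0],[0,0,0,-0.043,0.0037,0,0],[0,0,0,-0.043,0.0037,0,0],[0,0,0,-0.043,0.0037,0,0],[0,0,0,-0.043,0.0037,0,0],[0,0,0,-0.043,0.0037,0,0],[0,0,0,-0.043,0.0037,0,0],[0,0,0,-0.043,0.0037,0,0],[0,0,0,-0.043,0.0037,0,0],[0,0,0,-0.043,0.0037,0,0],[0,0,0,-0.02,0.0017,0,0],[0,0,0,-0.007,0.001,0,0],[0,0,0,0,0,0,0],[0,0,0,0,0,0,0]]]' 80
python3 - <<'E'
from h import *
from station import *
S=[sense() for _ in range(3)]
s,p,R=tcp();print(p,R.round(4),to_tool([.4258-p[0],-.3547-p[1],0]).round(4),s['force'],s['ft_torque'],s['t'])
import cv2
print("yaw",np.degrees(np.arctan2(R[1,0],R[0,0])))
E
```

```text
t: 33.1
tcp_pos: [0.4266, -0.3532, 0.1718]
tool_rot: [0.756, 0.655, 0.0, -0.001]
force: [0.0, -0.1, -3.1]
finger_gap: 0.155
gripper_force: 78.1
[ 0.42655228 -0.35315602  0.17177072] [[ 1.429e-01  9.897e-01 -8.000e-04]
 [ 9.897e-01 -1.429e-01  1.500e-03]
 [ 1.400e-03 -1.000e-03 -1.000e+00]] [-0.0016 -0.0005 -0.    ] [ 0.02962115 -0.14813623 -3.13261357] [0.0155494  0.04751428 0.00525637] 33.1
yaw 81.78333574846418
```

```bash
python3 -m handwheel '[[[0,0,0,-0.0015,-0.0005,0.015,0],[0,0,0,0,0,0.02,0],[0,0,0,0,0,0.015,0],[0,0,0,0,0,0.008,0],[0,0,0,0,0,0,0],[0,0,0,0,0,0,0],[0,0,0,0,0,0,0]]]' 80
python3 - <<'E'
from h import *
s,p,R=tcp();print(p,to_tool([.4258-p[0],-.3547-p[1],0]).round(4),s['force'],s['ft_torque'],R[2].round(4))
E
```

```text
t: 33.98
tcp_pos: [0.4264, -0.3568, 0.1146]
tool_rot: [0.756, 0.654, -0.0, 0.001]
force: [0.3, 0.6, -3.7]
finger_gap: 0.154
gripper_force: 78.1
[ 0.42635967 -0.35682366  0.11455369] [ 0.002  -0.0009 -0.    ] [ 0.30995606  0.60890484 -3.67970128] [ 0.03442656 -0.02681026 -0.01155767] [-0.001   0.0011 -1.    ]
```

```bash
python3 -m handwheel '[[[0,0,0,0,0,0,0],[0,0,0,0,0,0,0],[0,0,0,0,0,0,0],[0,0,0,0,0,0,0]]]' 80
python3 - <<'E'
from h import *
s,p,R=tcp();print(p,to_tool([.4258-p[0],-.3547-p[1],0]).round(4),R[2].round(4),s['qd'].round(4), "yaw",np.degrees(np.arctan2(R[1,0],R[0,0])))
E
```

```text
t: 34.48
tcp_pos: [0.426, -0.3564, 0.1139]
tool_rot: [0.756, 0.654, -0.0, 0.0]
force: [0.1, -0.5, -3.4]
finger_gap: 0.153
gripper_force: 78.1
[ 0.42599811 -0.35639027  0.11394133] [ 0.0016 -0.0004 -0.    ] [-0.  0. -1.] [ 0.0011  0.0008  0.0019  0.0011 -0.001   0.001 ] yaw 81.7194581938806
```

```bash
python3 -m handwheel '[[[0,0,0,0.0016,-0.0004,0,0],[0,0,0,0,0,0.002,0],[0,0,0,0,0,0.002,0],[0,0,0,0,0,0.002,0],[0,0,0,0,0,0.001,0],[0,0,0,0,0,0.001,0],[0,0,0,0,0,0.001,0],[0,0,0,0,0,0,0]]]' 80
```

```text
t: 35.48
tcp_pos: [0.4258, -0.3547, 0.1048]
tool_rot: [0.756, 0.654, 0.0, -0.0]
force: [0.4, 0.2, -2.9]
finger_gap: 0.155
gripper_force: 78.1
```

```bash
python3 -m handwheel '[[[0,0,0,0,0,0.0015,0],[0,0,0,0,0,0.0015,0],[0,0,0,0,0,0,0]]]' 80
```

```text
t: 35.85
tcp_pos: [0.4257, -0.3546, 0.1017]
tool_rot: [0.756, 0.654, 0.0, -0.0]
force: [-0.4, 1.0, -3.2]
finger_gap: 0.154
gripper_force: 78.1
```

```bash
python3 -m handwheel '[[[0,0,0,0,0,0.0015,0],[0,0,0,0,0,0.0015,0],[0,0,0,0,0,0,0]]]' 80; python3 - <<'E'
from h import *
s,p,R=tcp();print(p,to_tool([.4258-p[0],-.3547-p[1],0]).round(4),s['force'],s['ft_torque'])
E
```

```text
t: 36.22
tcp_pos: [0.426, -0.3546, 0.0988]
tool_rot: [0.756, 0.654, 0.0, -0.0]
force: [1.2, -0.1, -2.9]
finger_gap: 0.155
gripper_force: 78.1
[ 0.42595815 -0.35459857  0.09876664] [-0.0001 -0.0001 -0.    ] [ 1.16083542 -0.0581579  -2.86948231] [ 0.07827331 -0.14408058 -0.02875572]
```

The underside is 8.5 mm below the stud tips with no resistance, so both studs are in the holes. I'll continue down.

```bash
python3 -m handwheel '[[[0,0,0,0,0,0.002,0],[0,0,0,0,0,0.002,0],[0,0,0,0,0,0.001,0],[0,0,0,0,0,0,0]]]' 80
```

```text
t: 36.72
tcp_pos: [0.4259, -0.3546, 0.0938]
tool_rot: [0.756, 0.654, 0.0, -0.0]
force: [1.3, 1.0, -3.0]
finger_gap: 0.153
gripper_force: 78.1
```

```bash
python3 -m handwheel '[[[0,0,0,0,0,0.002,0],[0,0,0,0,0,0.002,0],[0,0,0,0,0,0.002,0],[0,0,0,0,0,0,0]]]' 80; python3 - <<'E'
from h import *
s,p,R=tcp();print(p,s['force'],s['ft_torque'])
E
```

```text
t: 37.22
tcp_pos: [0.4259, -0.3546, 0.0877]
tool_rot: [0.756, 0.654, 0.0, -0.0]
force: [0.8, 1.8, -2.9]
finger_gap: 0.156
gripper_force: 78.1
[ 0.42588812 -0.35462965  0.08767189] [ 0.75186425  1.77076032 -2.85668265] [ 0.27832826 -0.35988175 -0.15014451]
```

```bash
python3 -m handwheel '[[[0,0,0,0,0,0.0015,0],[0,0,0,0,0,0.0015,0],[0,0,0,0,0,0.001,0],[0,0,0,0,0,0,0]]]' 80
```

```text
t: 37.72
tcp_pos: [0.4259, -0.3547, 0.0838]
tool_rot: [0.756, 0.654, 0.0, -0.0]
force: [2.0, 1.6, -2.1]
finger_gap: 0.154
gripper_force: 78.3
```

```bash
python3 -m handwheel '[[[0,0,0,0,0,0.001,0],[0,0,0,0,0,0,0]]]' 80; python3 - <<'E'
from h import *
s,p,R=tcp();print(p,s['force'],s['ft_torque'])
E
```

```text
t: 37.98
tcp_pos: [0.4259, -0.3547, 0.0833]
tool_rot: [0.756, 0.654, 0.0, 0.0]
force: [1.7, 2.7, 2.6]
finger_gap: 0.153
gripper_force: 79.0
[ 0.42590537 -0.35465922  0.08331778] [1.72701891 2.67287027 2.57447033] [ 0.51135742 -0.20029782 -0.11703719]
```

Contact came at exactly the expected home height (0.0833). A small extra press to seat it, then release slowly and retreat.

```bash
python3 -m handwheel '[[[0,0,0,0,0,0.0008,0],[0,0,0,0,0,0,0]]]' 80
python3 -m handwheel '[[[0,0,0,0,0,0,0.4],[0,0,0,0,0,0,0.7],[0,0,0,0,0,0,1],[0,0,0,0,0,0,1],[0,0,0,0,0,0,1]]]' 20
python3 -m handwheel '[[[0,0,0,0,0,-0.01,1],[0,0,0,0,0,-0.03,1],[0,0,0,0,0,-0.04,1],[0,0,0,0,0,-0.04,1],[0,0,0,0.046,0,0,1],[0,0,0,0.046,0,0,1],[0,0,0,0.046,0,0,1],[0,0,0,0.046,0,0,1],[0,0,0,0.046,0,0,1],[0,0,0,0.046,0,0,1],[0,0,0,0.046,0,0,1],[0,0,0,0,0,0,1],[0,0,0,0,0,0,1]]]' 20
python3 - <<'E'
from h import *
from station import snapshot
# numeric check: cover corners at home vs observed wood mask, top view
im=np.mean([snapshot("top").astype(float) for _ in range(3)],0);cv2.imwrite("pics/final.png",im[:,:,::-1])
sat=(im[...,0]-im[...,2])/(im.sum(2)+1);V=im.sum(2)
x0,y0,x1,y1=425,280,550,365
old=np.load("top6.npy")
exp=proj("top",place(rect(-90,90,-42,42,109),.42589,-.35445,-1.71526))
m=((sat>.15)&(V>60)).astype('uint8');m[:y0]=0;m[y1:]=0;m[:,:x0]=0;m[:,x1:]=0
k,l,st,_=cv2.connectedComponentsWithStats(m);i=1+st[1:,4].argmax();q=np.argwhere(l==i)[:,::-1].astype(np.float32)
print("exp",cv2.minAreaRect(exp.astype(np.float32)),exp.round(1).tolist());print("obs",cv2.minAreaRect(q))
for n,z0 in(("studtip",125),):
    for sx in(-74,74):
        u=proj("top",place(np.array([(sx,0,z0)])/1e3,.42589,-.35445,-1.71526))[0].round().astype(int)
        print(sx,u,sat[u[1]-3:u[1]+4,u[0]-3:u[0]+4].round(2).min(), old[u[1],u[0]],im[u[1],u[0]])
# bystanders: difference against the first top picture outside the working areas
a=cv2.imread("pics/top1.png")[:,:,::-1].astype(float)
for nm,b in dict(oil=(205,240,245,285),rest=(225,335,288,395),bowls=(232,128,302,198),soap=(358,130,402,180)).items():
    print(nm,np.abs(a-im)[b[1]:b[3],b[0]:b[2]].mean().round(1))
E
```

```text
t: 38.22
tcp_pos: [0.4259, -0.3547, 0.0833]
tool_rot: [0.756, 0.654, -0.0, 0.0]
force: [0.6, 4.5, 7.3]
finger_gap: 0.154
gripper_force: 79.8
t: 38.85
tcp_pos: [0.4258, -0.3548, 0.082]
tool_rot: [0.756, 0.654, -0.0, -0.0]
force: [1.0, 0.2, -1.1]
finger_gap: 0.999
gripper_force: 0.0
t: 40.48
tcp_pos: [0.4725, -0.0364, 0.2026]
tool_rot: [0.756, 0.655, 0.0, 0.001]
force: [-0.6, 0.2, -0.1]
finger_gap: 0.997
gripper_force: 0.0
exp ((490.4900817871094, 323.99560546875), (92.51405334472656, 42.40650939941406), 7.761790752410889) [[442.7, 338.6], [533.5, 351.3], [537.7, 309.0], [447.5, 296.7]]
obs ((487.239990234375, 324.3200378417969), (98.14640808105469, 42.4264030456543), 8.130102157592773)
-74 [455 319] 0.03 [84.    80.625 76.125] [86.66666667 83.33333333 78.33333333]
74 [530 329] 0.03 [115.75  111.25  103.125] [113.         108.66666667 101.33333333]
oil 16.6
rest 25.3
bowls 10.4
soap 9.2[ WARN:0@2.892] global loadsave.cpp:1063 imwrite_ Unsupported depth image for selected encoder is fallbacked to CV_8U.
```

The cover is home: both stud tips show through it and its outline matches the expected pose. The contact height also agrees. The gripper is clear, so I'll hand in.

```bash
python3 -c "
from station import *
print(sign_off())"
```

```text
the job is handed in; nothing more can be done
None
```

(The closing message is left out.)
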